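Zero the batch counter on the key-fob bench

ROBOT

A 6-joint arm with a two-finger parallel gripper is mounted at the origin on the work surface. World frame = base frame: x ahead of the robot, y to its left, z up, the work surface at z = 0. Lengths are in m, angles in rad, forces in N, time in s.
With the tool pointing down it reaches from about 0.375 to 0.9 m from the base axis. Payload 3.1 kg.
Tool frame: the origin (TCP) lies at the very end of the fingers, on their centre line; the grasp point (between the pads) lies 19 mm behind it; x points along the fingers, z is the direction in which the jaws open and shut, and the axes are right-handed (so a half turn about x gives the same grasp; the last joint's range is limited). The gripper opens to 85 mm and grips with 20 to 120 N. Pads are 22 mm wide; open, the fingers measure 114 mm over their backs; the gripper's body (76 mm by 85 mm) begins 54 mm behind the grasp point. The pads swing forward as they close: fully open they stand 13 mm farther back than shut.
Start: joints at [1.034, 0.527, 1.433, -0, 1.181, -0.178], TCP at [0.219, 0.585, 0.231] pointing down, gripper open.
Joint ranges: [-3.08, 3.08], [-0.75, 2.2], [0.22, 2.44], [-1.43, 4.57], [0, 2.65], [-2.85, 2.85]. Speed limits (rad/s): [2.79, 2.79, 3.14, 3.14, 3.14, 3.14].

INTERFACE

Orientations are given as a unit quaternion [x, y, z, w].
In Python, from station import manip, viewer, job gives the robot as it stands.
- The arm moves only by the tool move_arm, never from a script. Its argument "deltas" is one flat list of numbers, 7 for each row, row after row: the finger opening in mm, from 0 to 85.4, then the shift along the tool's x, y, z in mm, then the turn, a rotation vector about the tool's x, y, z in degrees. In form: [jaw, tx, ty, tz, rx, ry, rz, jaw, tx, ty, tz, rx, ry, rz, ...]. A call has 1 to 10 rows; each row shifts and turns the commanded pose from where the row before left it, along the tool's axes as they then stand; what a row does not reach is not made up. A row lasts 1/10 s, in which the tool goes at most 50 mm and 8.59 degrees, less where a joint would pass 70% of its speed; a pose out of reach is approached as far as the arm can. A call is refused whole if a number of a shift passes 50 or a number of a turn 8.59, either way. A call with a gripper value outside its range is refused whole. The fingers move at their own pace and stop on an object; "force" is the grip in N (left out, the last holds). Time passes only in rows, so rows that do not move let the fingers close. It gives the time, the measured TCP pose, the force and the opening at its end, in the units of the state.
- manip.sense(): the state, without advancing time (a new reading comes with each control period).
- viewer.snapshot(name): name is "scene" or "side" or "wrist"; returns a dict with "image" (400x640x3 uint8, red, green, blue), "depth" (400x640 float32, m along the optical axis (not along the pixel's ray), 0 where there is no reading), "fovy" (degrees; the focal length in pixels is half the picture's height over the tangent of half this angle, whatever the lens; pixels are square), "cx", "cy" (the principal point, pixels), "R" (3x3) and "t" (3): a world point X has camera coordinates R X + t. Camera axes: x right, y down, z forward; pixel columns grow to the right and rows downward; lengths in m; the calibration is good to about 2 mm. A picture is of the moment at which its call begins.
- job.sign_off(): hands the job in, once; it reports no verdict.
The state is a dict: "t": time; "q": joint angles; "qd": joint speeds; "tau": joint torques, N m; "tcp_pos": TCP position; "tool_rot": TCP orientation; "force": force on the tool from outside, world axes, zero at the start; "ft_torque": the same for the moment, N m; "finger_gap": opening from 0.0 (shut) to 1.0 (fully open).
Only numpy, scipy, OpenCV 4.12 (cv2) and the standard library are available. Lean on these libraries where they do the work, as an engineer would, in place of code of your own. Each camera call takes 0.05 s, during which the arm holds its last target.

TASK

The next batch of key fobs is about to start: zero the piece counter, the grey control box with the orange dust cover. Slide its orange cover fully open, press the red button underneath all the way down and let it come up again, then slide the cover fully shut. Leave the box with the blue cover, the riveting timer, alone.

Things in the scene. Friction and masses are not known exactly. Their poses are not given: they have to be found in the camera images.
- counter: Piece counter: fixed grey box 130 x 190 x 50 mm (x, y, z) with an orange sliding cover and green lamps. Origin on the bench under the middle of the cover's track; box spans x -50 to +80, y -95 to +95 mm; z up; y is the way the cover opens. Two rails along y at x = +-40 mm (8 mm wide) rise to 66 mm above the bench.
- counter_grip (a point): Middle of the top of the orange cover's upright fin, 99 mm above the bench. Fin: 40 mm along the counter's x, 14 mm thick along y, standing from 71 to 99 mm in the middle of the cover plate (92 x 76 x 4 mm, upper face at 71 mm). At counter x = 0, y = -42 mm when shut, y = +42 mm when fully open. Moves with the cover; axes as the counter's.
- counter_press (a point): Centre of the top of the counter's red round button, released: 34 mm across, faces up, 62 mm above the bench, at counter x = 0, y = -42 mm. Hidden under the shut orange cover; bare between the rails when the cover is open. Fixed to the box: does not go down with the button.
- counter_cover (a joint): Travel of the counter's orange cover in m: 0 shut (button hidden), 0.084 fully open at its end stop; it moves along the counter's +y and the fin sits at y = -0.042 + this value. Light friction (about 1 N), no spring: it stays where it is left. It may start up to 6 mm open.
- counter_button (a joint): How far the counter's red button is pressed, in m: 0 released, 0.006 fully down. Sprung: 1 N starts it, 4 N takes it fully down, and it comes up by itself.
- timer_grip (a point): The top of the middle of the grip fin on the blue cover of the riveting timer, a box of the same shape and size as the counter but with a blue cover and amber lamps; the point is 99 mm above the bench. Not to be moved. The two boxes may stand either way round, left or right of each other.
Things that resemble listed ones, but are neither listed nor needed, are in the scene too. Leave any purple look-alike of the counter alone.

How it is judged:
On the way, in this order (a step that is already met when the one before it is completed fails the run):
1. the orange cover is slid open (at least 70 of its 84 mm) (value of joint counter_cover above 0.07 m), for 0.1 s.
2. with the cover open, the red button is pressed down (at least 4.5 of its 6 mm) (value of joint counter_button above 0.0045 m and value of joint counter_cover above 0.06 m), for 0.1 s.
3. the orange cover is slid shut again (within 12 mm) (value of joint counter_cover below 0.012 m), for 0.1 s.
At the end, for the whole second after the job is handed in: The orange cover is shut to within 12 mm, the red button is up (within 2 mm) and the blue cover is where it was, within 10 mm (value of joint counter_cover below 0.012 m and value of joint counter_button below 0.002 m and distance of timer_grip from where it was at the start of the episode below 0.01 m); the robot touches nothing.
It fails at once if the timer's blue cover is moved by more than 10 mm (distance of timer_grip from where it was at the start of the episode above 0.01 m).
It also fails if it takes over 48 s, if anything falls off the work surface, if the arm or the gripper's body presses on something with over 40 N, if the wrist force passes 120 N, or if a joint passes its speed limit or range.

## Working session

There is one attempt and no reset: what is moved stays moved. The work goes in short steps, Python scripts to look and compute and a tool call to move; the robot and the scene stay as the last step left them, time stands still between calls to the robot, and variables do not carry over. Pictures are saved under pics/ and viewed, and the job is handed in when it is done.

Besides the shell and the picture viewer there is one more tool, called after "Call:" as name(argument=value, ...) on one line, values as JSON. move_arm: Moves the arm, as the interface text tells. Its arguments: {"type":"object","properties":{"deltas":{"type":"array"},"force":{"type":"number"}},"required":["deltas"]}

```bash
mkdir -p pics; ls; python3 - <<'E'
from station import manip, viewer
import cv2,numpy as np
print(manip.sense())
for n in ["scene","side","wrist"]:
    s=viewer.snapshot(n); np.savez(f"{n}0.npz",**s)
    cv2.imwrite(f"pics/{n}0.png",s["image"][:,:,::-1]); print(n,s["fovy"],s["cx"],s["cy"],s["R"],s["t"])
E
```

```text
pics
{'t': 0.0, 'q': array([ 1.03450208e+00,  5.28471377e-01,  1.43388993e+00, -7.60227923e-06,
        1.18138675e+00, -1.78508322e-01]), 'qd': array([-0.00061002, -0.0011407 , -0.00067689, -0.0006284 , -0.00194064,
        0.00027882]), 'tau': array([ 1.09603359e-03, -4.42347872e+01, -1.78032732e+01, -2.27051078e-04,
        8.57745472e-03,  2.14810569e-05]), 'tcp_pos': array([0.21848837, 0.58481246, 0.23033435]), 'tool_rot': array([-0.40336964,  0.58168216,  0.40273254,  0.5802976 ]), 'force': array([-0.52906227, -0.52857617, -0.15560716]), 'ft_torque': array([-0.05746331,  0.02845442,  0.00764643]), 'finger_gap': 0.9995966619995728}
scene 42.38325821800782 321.16340272921957 197.52896203382326 [[ 0.78703757  0.61680348  0.0111946 ]
 [ 0.46738085 -0.58433478 -0.66340636]
 [-0.40264996  0.52735787 -0.74817557]] [-0.36242822 -0.14066099  1.60746278]
side 42.74634630533423 315.6485149569612 188.7099675175051 [[ 0.97762551 -0.20963521  0.01736207]
 [-0.12891319 -0.66230781 -0.7380581 ]
 [ 0.166222    0.71930623 -0.67451375]] [-0.42920631  0.13181169  1.04160561]
wrist 70.13760413348332 320.9967108259174 196.49698588716987 [[ 0.35108823  0.93634115 -0.00151763]
 [ 0.90128143 -0.33750206  0.27163238]
 [ 0.25382837 -0.09673474 -0.96239989]] [-0.6239136  -0.03564571  0.3798475 ]
```

View pics/scene0.png

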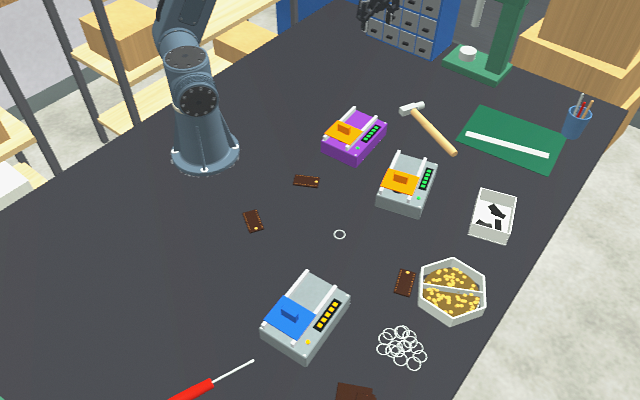

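View pics/side0.png

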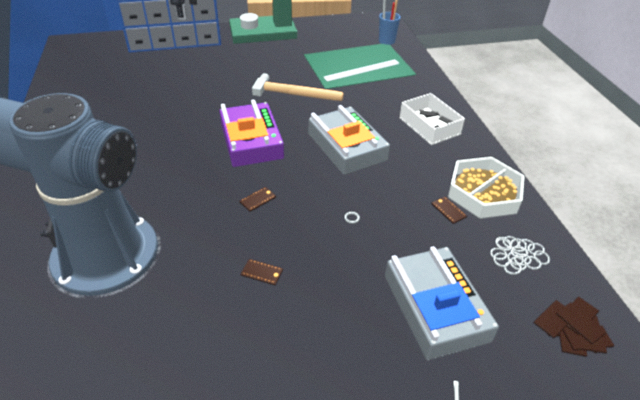

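View pics/wrist0.png

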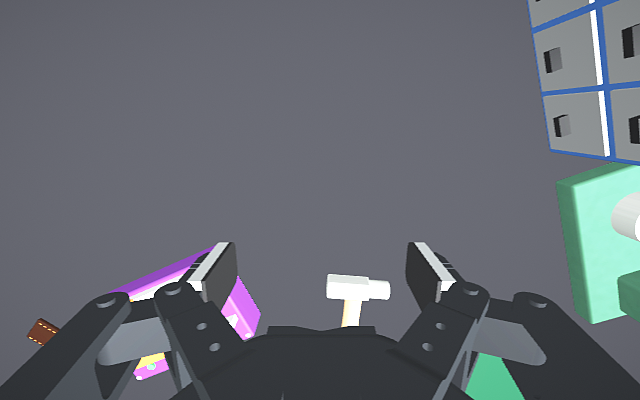

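```bash
cat > h.py <<'E'
import numpy as np,cv2
def load(n): return dict(np.load(n+".npz"))
def f(s): return 200/np.tan(np.radians(float(s["fovy"]))/2)
def ray(s,u,v,z):
    R,t=s["R"],s["t"]; c=-R.T@t; F=f(s)
    d=R.T@np.array([(u-s["cx"])/F,(v-s["cy"])/F,1]); return c+d*(z-c[2])/d[2]
def cloud(s):
    F=f(s);v,u=np.mgrid[0:400,0:640];d=s["depth"]
    P=np.stack([(u-s["cx"])/F*d,(v-s["cy"])/F*d,d],-1); return (P-s["t"])@s["R"]
def proj(s,X):
    c=s["R"]@np.array(X)+s["t"]; return f(s)*c[0]/c[2]+s["cx"],f(s)*c[1]/c[2]+s["cy"]
E
python3 - <<'E'
from h import *
a=load("scene0");b=load("side0")
A=cv2.resize(a["image"][135:230,360:455],(390,390),interpolation=cv2.INTER_CUBIC)
B=cv2.resize(b["image"][95:180,300:395],(436,390),interpolation=cv2.INTER_CUBIC)
cv2.imwrite("pics/crop.png",np.hstack([A[...],B])[:,:,::-1].copy()[:, :800])
for n,s,(u0,v0,u1,v1) in [("scene",a,(365,140,450,225)),("side",b,(305,95,392,175))]:
    h=cv2.cvtColor(s["image"],cv2.COLOR_RGB2HSV); m=cv2.inRange(h,(8,140,100),(25,255,255))
    k=np.zeros_like(m);k[v0:v1,u0:u1]=1;m=m*k
    P=cloud(s)[m>0]; print(n,len(P),np.percentile(P[:,2],[2,20,50,80,98]))
    pl=P[abs(P[:,2]-.071)<.006]; 
    r=cv2.minAreaRect((pl[:,:2]*1000).astype(np.float32)); print("plate",r,cv2.boxPoints(r))
    fi=P[(P[:,2]>.082)]; print("fin",len(fi),cv2.minAreaRect((fi[:,:2]*1000).astype(np.float32)),np.median(fi,0))
    tp=P[(P[:,2]>.094)]; print("top",len(tp),tp.mean(0) if len(tp) else 0)
E
```

```text
scene 675 [0.00267858 0.0704072  0.07274577 0.0778549  0.10160389]
plate ((571.1053466796875, 211.66595458984375), (90.92633819580078, 80.53440856933594), 15.413810729980469) [[516.5748  238.40121]
 [537.98    160.76352]
 [625.63586 184.9307 ]
 [604.2307  262.5684 ]]
fin 122 ((773.6451416015625, -246.185546875), (39.95296096801758, 1023.318603515625), 23.77897834777832) [0.57391285 0.20929383 0.09656437]
top 76 [0.58844054 0.17509173 0.13903646]
side 258 [0.06816966 0.07162707 0.07911422 0.09208583 0.10034491]
plate ((569.5826416015625, 203.13421630859375), (94.4266586303711, 67.21875762939453), 9.13685131072998) [[517.6315  228.82   ]
 [528.3053  162.45413]
 [621.5338  177.44843]
 [610.86    243.8143 ]]
fin 109 ((409.148193359375, -262.69866943359375), (1020.1763305664062, 38.14579391479492), 71.27472686767578) [0.56765477 0.20551178 0.09172789]
top 41 [0.55432416 0.15886644 0.13213478]
```

View pics/crop.png

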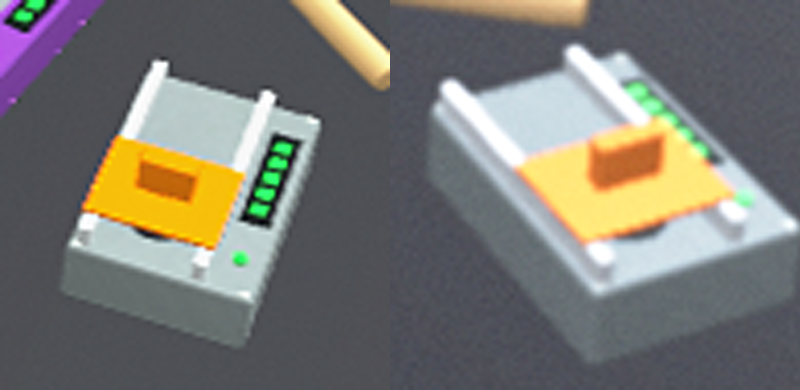

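```bash
python3 - <<'E'
from h import *
a=load("scene0");b=load("side0")
for n,s,(u0,v0,u1,v1) in [("scene",a,(365,140,450,225)),("side",b,(303,92,395,180))]:
    h=cv2.cvtColor(s["image"],cv2.COLOR_RGB2HSV)
    C=cloud(s)
    k=np.zeros((400,640),bool);k[v0:v1,u0:u1]=1
    w=k&(h[...,1]<40)&(h[...,2]>215)
    nn,l,st,ce=cv2.connectedComponentsWithStats(w.astype(np.uint8))
    for i in range(1,nn):
        if st[i,4]<8: continue
        v,u=np.where(l==i); P=np.array([ray(s,x,y,.066) for x,y in zip(u,v)])
        r=cv2.minAreaRect((P[:,:2]*1000).astype(np.float32)); print(n,st[i],r, np.median(C[l==i][:,2]))
    o=k&(cv2.inRange(h,(8,140,100),(25,255,255))>0)
    P=C[o]; 
    # plate from rays at .071 of plate hull
    v,u=np.where(o); cnt=cv2.convexHull(np.stack([u,v],1).astype(np.int32))
    ap=cv2.approxPolyDP(cnt,3,True)[:,0]; print([(tuple(p),(ray(s,*p,.071)*1000).round(0)[:2]) for p in ap])
E
```

```text
scene [390 150  11  19  73] ((509.13214111328125, 285.38653564453125), (11.113078117370605, 82.48294067382812), 16.48598289489746) 0.06616734680002655
scene [415 157  12  20  83] ((586.4268798828125, 306.789306640625), (14.040190696716309, 83.0521011352539), 13.775402069091797) 0.06530604943460049
scene [379 187   6   4  18] ((543.9932250976562, 162.15225219726562), (14.480194091796875, 11.246987342834473), 38.671600341796875) 0.06600311166467229
scene [406 195   6   5  21] ((619.5060424804688, 182.16891479492188), (11.95195198059082, 15.233165740966797), 18.37065315246582) 0.06501986508899711
[((np.int32(418), np.int32(177)), array([602., 259.])), ((np.int32(411), np.int32(195)), array([622., 188.])), ((np.int32(380), np.int32(186)), array([538., 163.])), ((np.int32(388), np.int32(168)), array([517., 236.]))]
side [339 105  18  17 121] ((592.4461669921875, 308.13751220703125), (28.098424911499023, 81.24226379394531), 15.931539535522461) 0.06426971368135741
side [311 112  39  20 404] ((534.9661254882812, 290.3367919921875), (70.50713348388672, 84.18529510498047), 18.7719783782959) 0.05113236549595359
side [371 130  18  18 134] ((626.2222290039062, 187.1256561279297), (29.978191375732422, 64.49961853027344), 15.08062744140625) 0.051070472204585604
side [343 142  33  15 221] ((574.7147216796875, 157.8612823486328), (71.40741729736328, 34.39731979370117), 16.17031478881836) 0.050996349948089645
[((np.int32(373), np.int32(137)), array([619., 187.])), ((np.int32(341), np.int32(146)), array([535., 168.])), ((np.int32(328), np.int32(132)), array([517., 228.])), ((np.int32(359), np.int32(123)), array([602., 250.]))]
```

```bash
cat > d.py <<'E'
import sys,numpy as np
from scipy.spatial.transform import Rotation as Ro
from station import manip
def go(p,yawz):  # tool x down, tool z at yaw angle (deg, mod 180)
    s=manip.sense(); R=Ro.from_quat(s["tool_rot"]).as_matrix()
    best=None
    for a in (yawz,yawz+180):
        a=np.radians(a); z=np.array([np.cos(a),np.sin(a),0]); x=np.array([0,0,-1.]); T=np.stack([x,np.cross(z,x),z],1)
        rv=Ro.from_matrix(R.T@T).as_rotvec(degrees=True)
        if best is None or np.linalg.norm(rv)<np.linalg.norm(best): best=rv
    print("t",s["t"],"tcp",s["tcp_pos"].round(4),"gap",s["finger_gap"],"F",s["force"].round(1),"axes\n",R.round(3))
    print("shift tool mm",(R.T@(np.array(p)-s["tcp_pos"])*1000).round(1),"rot deg",best.round(2),"q6",s["q"][5])
if __name__=="__main__": go([float(v) for v in sys.argv[1:4]],float(sys.argv[4]))
E
python3 d.py .571 .211 .23 105
```

```text
t 0.15 tcp [0.2186 0.5849 0.2305] gap 0.99807084545908 F [ 0.5 -0.6 -0.2] axes
 [[-0.001 -0.937  0.35 ]
 [-0.002  0.35   0.937]
 [-1.     0.    -0.002]]
shift tool mm [   0.8 -461.1 -226.8] rot deg [-35.5   -0.09  -0.05] q6 -0.17850979464013467
```

Call:
move_arm(deltas=[60,0,-42,-20.6,0,0,0,60,0,-42,-20.6,0,0,0,60,0,-42,-20.6,0,0,0,60,0,-42,-20.6,0,0,0,60,0,-42,-20.6,0,0,0,60,0,-42,-20.6,0,0,0,60,0,-42,-20.6,0,0,0,60,0,-42,-20.6,0,0,0,60,0,-42,-20.6,0,0,0,60,0,-42,-20.6,0,0,0], force=25)

```text
t: 1.15
tcp_pos: [0.541, 0.2437, 0.2311]
tool_rot: [-0.403, 0.581, 0.403, 0.581]
force: [0.7, 0.1, -0.5]
finger_gap: 0.706
```

Call:
move_arm(deltas=[50,0,-41,-20.8,0,0,0,50,0,0,0,-7.1,0,0,50,0,0,0,-7.1,0,0,50,0,0,0,-7.1,0,0,50,0,0,0,-7.1,0,0,50,0,0,0,-7.1,0,0,50,0,0,0,0,0,0])

```text
t: 1.85
tcp_pos: [0.571, 0.2114, 0.2309]
tool_rot: [-0.561, 0.431, 0.561, 0.43]
force: [0.7, -0.3, -0.2]
finger_gap: 0.588
```

```bash
python3 d.py .571 .211 .23 105; python3 - <<'E'
from station import viewer
import cv2,numpy as np
for n in ["wrist"]:
    s=viewer.snapshot(n); np.savez(f"{n}1.npz",**s)
    cv2.imwrite(f"pics/{n}1.png",s["image"][:,:,::-1])
E
```

```text
t 1.85 tcp [0.571  0.2114 0.2309] gap 0.5884326574843955 F [ 0.7 -0.3 -0.2] axes
 [[-0.001 -0.966 -0.259]
 [-0.    -0.259  0.966]
 [-1.     0.001  0.   ]]
shift tool mm [ 0.9  0.1 -0.4] rot deg [-0.01  0.   -0.05] q6 -1.6610086275441305
```

View pics/wrist1.png

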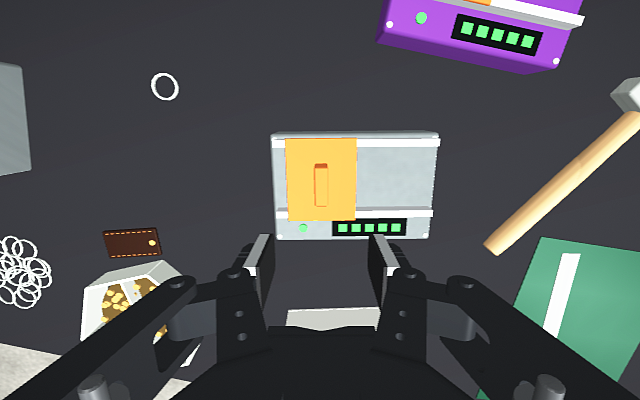

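The wrist view shows the grey box with green lamps (368,228), its orange cover (321,180) with the fin at (321,185), and the rails running right to (437,142). The purple look-alike is separate, at (480,35). Next I measure from this view.

```bash
python3 - <<'E'
from h import *
s=load("wrist1"); h=cv2.cvtColor(s["image"],cv2.COLOR_RGB2HSV)
o=cv2.inRange(h,(8,140,100),(25,255,255)); o[:125]=0;o[225:]=0;o[:,:275]=0;o[:,370:]=0
v,u=np.where(o); P=np.array([ray(s,x,y,.071)[:2] for x,y in zip(u,v)])*1000
print("plate",cv2.minAreaRect(P.astype(np.float32)))
C=cloud(s); Q=C[o>0]; t=Q[(Q[:,2]>.094)&(Q[:,2]<.105)]*1000; print("fintop",len(t),cv2.minAreaRect(t[:,:2].astype(np.float32)),t[:,2].mean(), "plate z",np.median(Q[:,2]))
w=((h[...,1]<40)&(h[...,2]>205)).astype(np.uint8); w[:130]=0;w[225:]=0;w[:,:265]=0;w[:,445:]=0
n,l,st,_=cv2.connectedComponentsWithStats(w)
for i in range(1,n):
    if st[i,4]<40: continue
    v,u=np.where(l==i);P=np.array([ray(s,x,y,.066)[:2] for x,y in zip(u,v)])*1000
    print(st[i],cv2.minAreaRect(P.astype(np.float32)),np.median(C[l==i][:,2]))
cv2.imwrite("pics/w1c.png",cv2.resize(s["image"][120:245,260:450],(760,500),interpolation=cv2.INTER_CUBIC)[:,:,::-1])
E
```

```text
plate ((570.5389404296875, 211.0063934326172), (92.03687286376953, 75.98236083984375), 15.46960163116455)
fintop 547 ((570.1924438476562, 209.837890625), (39.21599197387695, 13.805146217346191), 15.212566375732422) 99.95823281597656 plate z 0.07232558018337693
[ 292  135  148   72 5370] ((549.6172485351562, 254.81260681152344), (79.09115600585938, 157.3176727294922), 14.92648696899414) 0.05138297828237269
[271 136  19  74 804] ((575.906005859375, 164.15065002441406), (82.58924102783203, 19.032730102539062), 10.651996612548828) 0.05136102628059883
[276 211  55  14 282] ((618.908203125, 202.37423706054688), (15.866432189941406, 62.205928802490234), 14.912951469421387) 0.05161325307078869
[355 210  78  15 754] ((591.5938720703125, 302.5909423828125), (17.076448440551758, 88.67068481445312), 14.915325164794922) 0.0668557113938894
```

View pics/w1c.png

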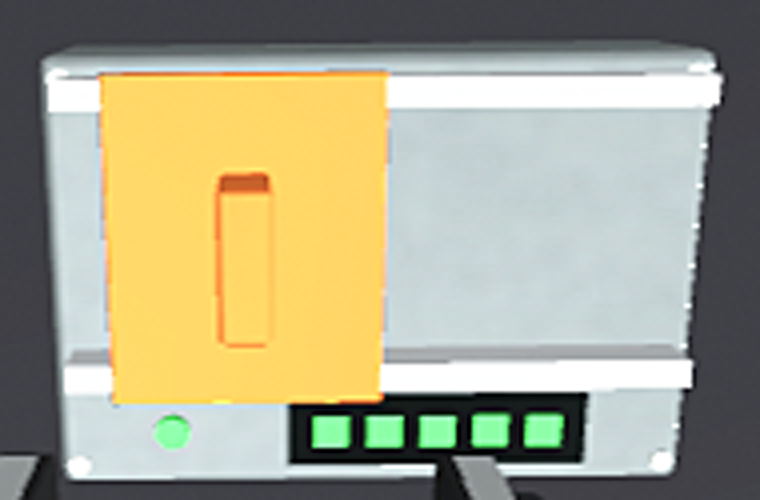

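Call:
move_arm(deltas=[50,30,1,-1,0,0,0,50,35,0,0,0,0,0,50,35,0,0,0,0,0,50,25,0,0,0,0,0,50,15,0,0,0,0,0,50,11,0,0,0,0,0,50,0,0,0,0,0,0])

```text
t: 2.6
tcp_pos: [0.57, 0.2102, 0.0793]
tool_rot: [-0.56, 0.431, 0.561, 0.43]
force: [-1.2, 0.2, -0.4]
finger_gap: 0.587
```

Call:
move_arm(deltas=[10,0,0,0,0,0,0,10,0,0,0,0,0,0,10,0,0,0,0,0,0,10,0,0,0,0,0,0,10,0,0,0,0,0,0,10,0,0,0,0,0,0], force=25)

```text
t: 3.2
tcp_pos: [0.5715, 0.2105, 0.0818]
tool_rot: [0.562, -0.43, -0.56, -0.431]
force: [-0.6, 1.1, 5.4]
finger_gap: 0.157
```

```bash
python3 d.py .5703 .2102 .079 105.2; python3 - <<'E'
from station import viewer
import cv2,numpy as np
s=viewer.snapshot("wrist"); cv2.imwrite(f"pics/wrist2.png",s["image"][:,:,::-1])
E
```

```text
t 3.2 tcp [0.5715 0.2105 0.0818] gap 0.1565716947483876 F [-0.6  1.1  5.4] axes
 [[ 0.003 -0.966 -0.259]
 [ 0.    -0.259  0.966]
 [-1.    -0.003 -0.   ]]
shift tool mm [2.8 1.3 0. ] rot deg [-0.18 -0.02  0.16] q6 -1.6632375631847245
```

View pics/wrist2.png

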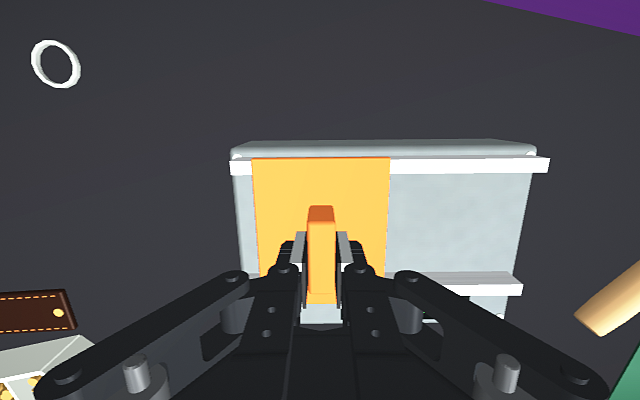

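The fin at (321,255) is held between the pads, with an opening of about 13 mm. Now I slide it open.

Call:
move_arm(deltas=[10,-2.5,0,4,0,0,0,10,0,0,8,0,0,0,10,0,0,8,0,0,0,10,0,0,8,0,0,0,10,0,0,8,0,0,0,10,0,0,8,0,0,0,10,0,0,8,0,0,0,10,0,0,8,0,0,0,10,0,0,8,0,0,0,10,0,0,4,0,0,0])

```text
t: 4.25
tcp_pos: [0.5518, 0.2809, 0.0819]
tool_rot: [0.561, -0.43, -0.561, -0.43]
force: [5.6, 0.3, -11.6]
finger_gap: 0.158
```

Call:
move_arm(deltas=[10,0,0,3,0,0,0,10,0,0,2,0,0,0,10,0,0,1,0,0,0,10,0,0,0,0,0,0])

```text
t: 4.65
tcp_pos: [0.5503, 0.2864, 0.0819]
tool_rot: [0.561, -0.43, -0.561, -0.43]
force: [5.5, 0.5, -11.3]
finger_gap: 0.154
```

Call:
move_arm(deltas=[10,1,0,2,0,0,0,10,0,0,0,0,0,0,10,0,0,0,0,0,0])

```text
t: 4.95
tcp_pos: [0.5499, 0.2879, 0.0819]
tool_rot: [0.561, -0.43, -0.561, -0.431]
force: [4.7, 0.1, -7.7]
finger_gap: 0.157
```

Call:
move_arm(deltas=[10,0,0,2,0,0,0,10,0,0,0,0,0,0,10,0,0,0,0,0,0])

```text
t: 5.25
tcp_pos: [0.5499, 0.288, 0.0819]
tool_rot: [0.562, -0.431, -0.56, -0.43]
force: [7.1, -4.6, -7.5]
finger_gap: 0.155
```

Call:
move_arm(deltas=[10,0,0,-1.5,0,0,0,45,0,0,0,0,0,0,45,0,0,0,0,0,0,45,0,0,0,0,0,0,45,-15,0,0,0,0,0,45,-30,0,0,0,0,0,45,-40,0,0,0,0,0,45,-40,0,0,0,0,0,45,0,0,0,0,0,0])

```text
t: 6.15
tcp_pos: [0.5535, 0.2897, 0.2147]
tool_rot: [0.564, -0.426, -0.558, -0.435]
force: [0.7, 0.3, 0.8]
finger_gap: 0.53
```

```bash
python3 - <<'E'
from station import viewer
from h import *
s=viewer.snapshot("wrist"); np.savez("wrist3.npz",**s); cv2.imwrite(f"pics/wrist3.png",s["image"][:,:,::-1])
h=cv2.cvtColor(s["image"],cv2.COLOR_RGB2HSV)
m=cv2.inRange(h,(0,140,90),(6,255,255))|cv2.inRange(h,(174,140,90),(180,255,255))
n,l,st,ce=cv2.connectedComponentsWithStats(m); C=cloud(s)
for i in range(1,n):
    if st[i,4]>60:
        k=l==i; v,u=np.where(k); c=C[k]; top=k&(C[...,2]>.060)
        P=np.array([ray(s,x,y,.062)[:2] for y,x in zip(*np.where(top))])*1000
        print(st[i],ce[i],ray(s,*ce[i],.062),np.median(c[:,2]), cv2.minEnclosingCircle(P.astype(np.float32)) if len(P) else 0)
o=cv2.inRange(h,(8,140,100),(25,255,255)); Q=C[(o>0)]; Q=Q[(Q[:,2]>.094)&(Q[:,2]<.105)&(abs(Q[:,0]-.55)<.06)&(abs(Q[:,1]-.29)<.06)]*1000
print("fin",cv2.minAreaRect(Q[:,:2].astype(np.float32)),Q[:,2].mean())
E
python3 d.py .57 .21 .1 105.2
```

```text
[225 160  34  33 846] [241.58510638 176.14539007] [0.57064852 0.20683113 0.062     ] 0.06301138793476399 ((571.305419921875, 207.08314514160156), 17.791139602661133)
fin ((548.9019775390625, 286.1278076171875), (38.93876266479492, 13.126725196838379), 15.236714363098145) 99.9294531342147
t 6.2 tcp [0.5516 0.289  0.2117] gap 0.5254329665117581 F [-0.2  0.5 -1.4] axes
 [[ 0.008 -0.966 -0.259]
 [ 0.003 -0.259  0.966]
 [-1.    -0.009  0.001]]
shift tool mm [111.6   3.7 -81.1] rot deg [-0.19  0.03  0.5 ] q6 -1.5296062544865832
```

View pics/wrist3.png

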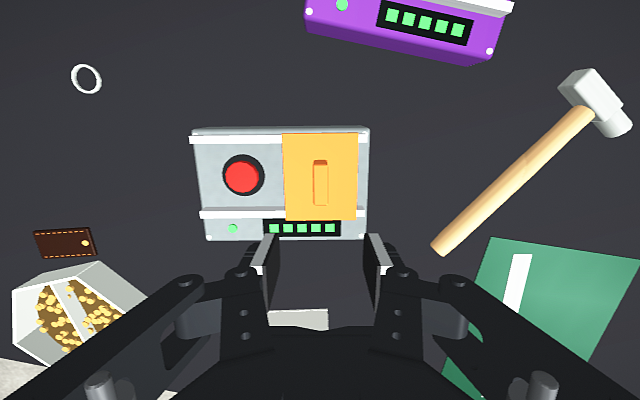

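Call:
move_arm(deltas=[0,0,2.6,-20.7,0,0,0,0,0,0,-32,0,0,0,0,0,0,-32,0,0,0,0,20,0,0,0,0,0,0,30,0,0,0,0,0,0,30,0,0,0,0,0,0,20,0,0,0,0,0,0,10,0,0,0,0,0,0,10,0,0,0,0,0,0,0,0,0,0,0,0])

```text
t: 7.2
tcp_pos: [0.5682, 0.2055, 0.0857]
tool_rot: [-0.56, 0.431, 0.562, 0.43]
force: [0.8, 0.4, 0.5]
finger_gap: 0.001
```

```bash
python3 d.py .571 .2065 .063 105.2;  python3 - <<'E'
from station import viewer
from h import *
s=viewer.snapshot("wrist"); cv2.imwrite(f"pics/wrist4.png",s["image"][:,:,::-1])
E
```

```text
t 7.2 tcp [0.5682 0.2055 0.0857] gap 0.0006135771648635646 F [0.8 0.4 0.5] axes
 [[-0.002 -0.966 -0.259]
 [-0.    -0.259  0.966]
 [-1.     0.003  0.   ]]
shift tool mm [22.7 -3.   0.2] rot deg [-0.2   0.02 -0.14] q6 -1.6704229346652983
```

View pics/wrist4.png

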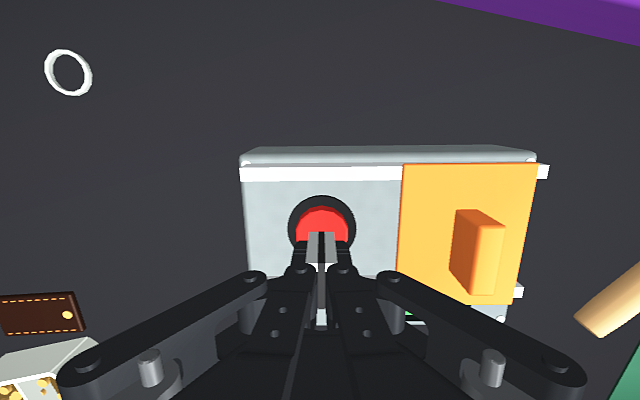

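The closed fingers stand over the bare red button at (322,225), clear of the cover. Now I press.

Call:
move_arm(deltas=[0,8,-3,0,0,0,0,0,8,0,0,0,0,0,0,5,0,0,0,0,0,0,4,0,0,0,0,0,0,3,0,0,0,0,0,0,2,0,0,0,0,0,0,0,0,0,0,0,0,0,0,0,0,0,0,0])

```text
t: 8.05
tcp_pos: [0.5718, 0.2063, 0.0571]
tool_rot: [-0.561, 0.431, 0.561, 0.43]
force: [-1.7, 0.2, 4.0]
finger_gap: -0.003
```

Call:
move_arm(deltas=[0,1.5,0,0,0,0,0,0,1,0,0,0,0,0,0,0,0,0,0,0,0,0,0,0,0,0,0,0])

```text
t: 8.45
tcp_pos: [0.5718, 0.2063, 0.0559]
tool_rot: [0.561, -0.43, -0.561, -0.43]
force: [-3.4, -0.9, 11.2]
finger_gap: 0.003
```

Call:
move_arm(deltas=[0,-10,0,0,0,0,0,0,-25,0,0,0,0,0,45,-35,0,0,0,0,0,45,-25,0,0,0,0,0,45,0,0,23,0,0,0,45,0,0,30,0,0,0,45,0,0,30,0,0,0,45,0,0,0,0,0,0,45,0,0,0,0,0,0])

```text
t: 9.35
tcp_pos: [0.5504, 0.287, 0.1492]
tool_rot: [0.562, -0.43, -0.561, -0.43]
force: [-1.0, 0.5, -0.1]
finger_gap: 0.525
```

```bash
python3 d.py .5495 .2872 .083 105.2;  python3 - <<'E'
from station import viewer
from h import *
s=viewer.snapshot("wrist"); np.savez("wrist5.npz",**s);cv2.imwrite(f"pics/wrist5.png",s["image"][:,:,::-1])
h=cv2.cvtColor(s["image"],cv2.COLOR_RGB2HSV);C=cloud(s)
m=cv2.inRange(h,(0,140,90),(6,255,255)); k=(m>0)&(abs(C[...,0]-.571)<.03)&(abs(C[...,1]-.206)<.03); print("button z",np.median(C[k][:,2]),k.sum())
E
```

```text
t 9.35 tcp [0.5504 0.287  0.1492] gap 0.5248973476887726 F [-1.   0.5 -0.1] axes
 [[ 0.001 -0.965 -0.261]
 [-0.    -0.261  0.965]
 [-1.    -0.    -0.   ]]
shift tool mm [66.2  0.9  0.5] rot deg [-0.1  -0.03  0.02] q6 -1.5330037435454211
button z 0.0630481686497236 1324
```

View pics/wrist5.png

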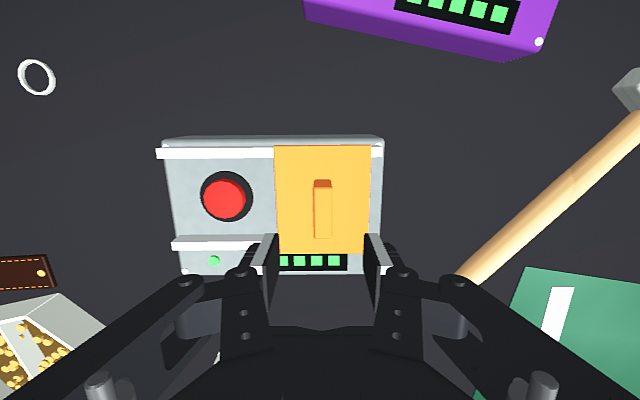

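The button at (224,198) is back up, measured at z 63 mm. The fin at (322,210) sits centred between the fingers. I grip it and slide it shut.

Call:
move_arm(deltas=[45,25,1,0,0,0,0,45,20,0,0,0,0,0,45,12,0,0,0,0,0,45,8,0,0,0,0,0,10,0,0,0,0,0,0,10,0,0,0,0,0,0,10,0,0,0,0,0,0,10,0,0,0,0,0,0,10,0,0,0,0,0,0,10,0,0,0,0,0,0], force=25)

```text
t: 10.4
tcp_pos: [0.5501, 0.2863, 0.085]
tool_rot: [0.561, -0.43, -0.561, -0.431]
force: [0.9, -0.2, 0.4]
finger_gap: 0.154
```

Call:
move_arm(deltas=[10,0,0,-4,0,0,0,10,0,0,-8,0,0,0,10,0,0,-8,0,0,0,10,0,0,-8,0,0,0,10,0,0,-8,0,0,0,10,0,0,-8,0,0,0,10,0,0,-8,0,0,0,10,0,0,-8,0,0,0,10,0,0,-8,0,0,0,10,0,0,-6,0,0,0])

```text
t: 11.4
tcp_pos: [0.5702, 0.2141, 0.0849]
tool_rot: [0.562, -0.43, -0.56, -0.431]
force: [2.9, 2.3, 4.9]
finger_gap: 0.153
```

Call:
move_arm(deltas=[10,0,0,-4,0,0,0,10,0,0,-2,0,0,0,10,0,0,-2,0,0,0,10,0,0,0,0,0,0])

```text
t: 11.8
tcp_pos: [0.5722, 0.2068, 0.0849]
tool_rot: [0.561, -0.43, -0.56, -0.432]
force: [2.7, 1.8, 5.0]
finger_gap: 0.152
```

Call:
move_arm(deltas=[10,0,0,-2,0,0,0,10,0,0,-1,0,0,0,10,0,0,0,0,0,0])

```text
t: 12.1
tcp_pos: [0.5722, 0.2066, 0.0849]
tool_rot: [-0.56, 0.429, 0.561, 0.433]
force: [1.1, 9.8, 5.5]
finger_gap: 0.16
```

Force along y has risen to 9.8 N and the cover has stopped moving, so it is at the shut stop. I back off slightly, release and lift.

Call:
move_arm(deltas=[10,0,0,2.5,0,0,0,45,0,0,0,0,0,0,45,0,0,0,0,0,0,45,0,0,0,0,0,0,45,-15,0,0,0,0,0,45,-30,0,0,0,0,0,45,-40,0,0,0,0,0,45,-40,0,0,0,0,0,45,0,0,0,0,0,0,45,0,0,0,0,0,0])

```text
t: 13.1
tcp_pos: [0.5712, 0.2065, 0.2112]
tool_rot: [0.562, -0.43, -0.56, -0.431]
force: [-0.6, -0.3, -0.3]
finger_gap: 0.521
```

```bash
python3 - <<'E'
from station import viewer,manip
from h import *
S=viewer.snapshot("scene"); cv2.imwrite("pics/scene6.png",S["image"][:,:,::-1])
s=viewer.snapshot("wrist"); cv2.imwrite(f"pics/wrist6.png",s["image"][:,:,::-1])
h=cv2.cvtColor(s["image"],cv2.COLOR_RGB2HSV); C=cloud(s)
o=cv2.inRange(h,(8,140,100),(25,255,255)); Q=C[(o>0)]; Q=Q[(Q[:,2]>.094)&(Q[:,2]<.105)&(abs(Q[:,0]-.57)<.06)&(abs(Q[:,1]-.21)<.06)]*1000
print("fin",cv2.minAreaRect(Q[:,:2].astype(np.float32)))
a=load("scene0")
for x in (a,S):
    m=cv2.inRange(cv2.cvtColor(x["image"],cv2.COLOR_RGB2HSV),(100,150,100),(115,255,255)); m[:260]=0;m[:,:250]=0;m[:,340:]=0
    print("blue",np.argwhere(m).mean(0),(m>0).sum())
x=manip.sense();print(x["t"],x["force"],x["qd"].round(3))
E
```

```text
fin ((571.3938598632812, 205.74903869628906), (39.49967575073242, 13.798977851867676), 15.317256927490234)
blue [317.2100639  289.29073482] 1252
blue [317.21742606 289.26538769] 1251
13.2 [ 0.57991618 -0.04176608 -0.96745402] [ 0.     0.018  0.009 -0.001 -0.003 -0.   ]
```

View pics/wrist6.png

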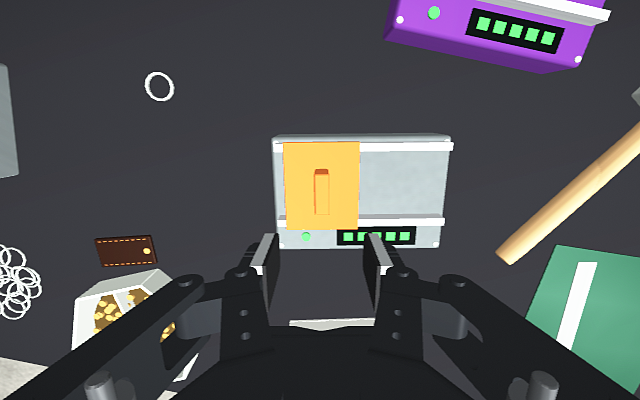

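The cover at (321,187) is shut. The fin is over the button position, 83.5 mm from where it stood when open. The gripper is clear and the blue cover has not moved.

```bash
python3 -c "
from station import job
print(job.sign_off())"
```

```text
the job is handed in; nothing more can be done
None
```

The piece counter is reset and the job was handed in at about 13 s of the 48 s allowed; sign-off reports no verdict.

- **Cover opened:** I gripped the orange cover's fin and slid it to its open end stop.
- **Button pressed:** I pressed the red button with closed fingers until it bottomed out, at 11 N and about 6 mm down. It came back up, measured at about 63 mm against the 62 mm given.
- **Cover shut:** I slid the cover to its shut stop, let go and lifted clear.

In the last checks the fin was 83.5 mm from its open position, against the 84 mm given, and directly over the button. The blue cover had shifted by less than 0.1 pixel in the scene view. The force reading was about zero, with the gripper some 11 cm above the fin. No check failed; the camera and TCP positions of the fin differed by 1–2 mm, about the calibration tolerance.

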